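# Tuck the book into the corner of the bedside top

## Robot

A 7-joint arm with a two-finger parallel gripper is mounted at the origin on the work surface. World frame = base frame: x ahead of the robot, y to its left, z up, the work surface at z = 0. Lengths are in m, angles in degrees, forces in N, time in s.
With the tool pointing down it reaches from about 0.425 to 0.875 m from the base axis. Payload 4.7 kg.
Tool frame: the origin (TCP) lies midway between the tips of the shut fingers; the grasp point (between the pads) lies env.grip_point_offset behind it (env.grip_point_offset is the distance from the TCP to the grasp point, in m); z points along the fingers, y is the line along which they close (so a half turn about z gives the same grasp; the last joint's range is limited). The gripper opens to 87 mm and grips with 3 to 60 N. Pads are 19 mm wide; open, the fingers measure 117 mm over their backs; the gripper's body (75 mm by 190 mm) begins 51 mm behind the grasp point.
Start: joints at [69.047, 18.392, -4.016, 83.108, 1.295, 78.541, -3.26], TCP at [0.241, -0.604, 0.223] pointing down, gripper open.
Joint ranges: [-163.93, 163.93], [-17.29, 119.83], [-79.2, 71.16], [3.27, 140.29], [-89.18, 269.18], [5.43, 117.66], [-154.24, 154.24]. Speed limits (degrees/s): [147.25, 147.25, 180, 180, 180, 180, 180].

## Interface

Orientations are given as [roll, pitch, yaw] about the fixed x, y, z axes, in that order (R = Rz(yaw) Ry(pitch) Rx(roll)).
In Python, from cell import env gives the robot as it stands.
- The arm moves only by the shell command python3 -m creep 'ROWS' [FORCE]. ROWS is a JSON object of lists of equal length, an entry for each row: "translation": the shift along the tool's x, y, z in units of 0.08 m (1.0 is 0.08 m), a list of three; "turn": the turn, a rotation vector about the tool's x, y, z in units of 180 degrees (1.0 is 180 degrees), a list of three; "grip": the opening, from 0 (shut) to 1 (fully open). In form: {"translation": [[x, y, z], ...], "turn": [[ax, ay, az], ...], "grip": [grip, ...]}. A call has 1 to 5 rows; each row shifts and turns the commanded pose from where the row before left it, along the tool's axes as they then stand; what a row does not reach is not made up. A row lasts 1/8 s, in which the tool goes at most 62.5 mm and 10.7 degrees, less where a joint would pass 70% of its speed; a pose out of reach is approached as far as the arm can. A call with a number of a shift or a turn outside -1 to 1 is refused whole. A call with a gripper value outside its range is refused whole. The fingers move at their own pace and stop on an object; FORCE is the grip in N (left out, the last holds). Time passes only in rows, so rows that do not move let the fingers close. It gives the time, the measured TCP pose, the force, the opening and the grip force at its end, in the units of the state.
- env.get_obs(): the state, without advancing time (a new reading comes with each control period).
- env.read_camera(name): name is "scene" or "top" or "wrist"; returns a dict with "frame" (420x560x3 uint8, red, green, blue), "z_map" (420x560 float32, m along the optical axis (not along the pixel's ray), 0 where there is no reading), "K" (3x3 intrinsics, pixels), "D" ([k1, k2, p1, p2, k3] as OpenCV has them; the pictures are not rectified), "rvec" (rotation vector, rad) and "tvec" (3), from world to camera coordinates, as OpenCV has them. Camera axes: x right, y down, z forward; pixel columns grow to the right and rows downward; lengths in m; the calibration is good to about 2 mm. A picture is of the moment at which its call begins.
- env.sign_off(): hands the job in; it is judged then, once.
The state is a dict: "time_s": time; "qpos": joint angles; "joint_velocities": joint speeds; "effort": joint torques, N m; "tool_pos": TCP position; "tool_rot": TCP orientation; "force": force on the tool from outside, world axes, zero at the start; "wrist_torque": the same for the moment, N m; "grip_width": finger opening in m; "grasp_force": force on a finger pad.
Only numpy, scipy, OpenCV 4.12 (cv2) and the standard library are available. Lean on these libraries where they do the work, as an engineer would, in place of code of your own. Each camera call takes 0.05 s, during which the arm holds its last target. There are 200 camera calls.

## Task

Tidy the bedside top: push the thick book that has the folded glasses on it along the surface into the corner between the low backboard and the raised shelf, so that its spine lies flush along the backboard and its end is up against the side of the shelf. Only push it with the fingers: never lift or tip it, and leave the glasses lying on top of it. Leave the other things where they are.

Things in the scene. Friction and masses are not known exactly. Their poses are not given: they have to be found in the camera images.
- book: hardback book lying flat, loose, 0.28 to 0.5 kg (up to about 10 N to slide it), light grey covers with a darker stripe on top along the spine, 110 (x) by 180 (y) by 28 mm high; origin at the centre of its underside; its +x side is the spine, which already faces roughly towards the backboard (up to about 25 degrees askew), its +y and -y sides are the two ends. The table top is at z = 0
- glasses: folded black reading glasses, loose, lying on top of the book, 42 (x) by 136 (y) by 12 mm high, within the book's outline; origin at the centre of the underside, 28 mm above the table
- backboard: fixed low wooden backboard on the far side of the table, 18 mm thick (its cap strip 24 mm), 720 mm long, 49 mm high; origin at the foot of the middle of its near face, the one that the book must touch; +x points away from the robot at a right angle to that face, y runs along the face, the face is the plane x = 0. The board may be turned by a few degrees
- shelf: fixed raised wooden shelf: a small compartment open to the robot's side, with a dark red inlaid top, 150 (x) by 120 (y) by 92 mm high, standing against one end of the backboard, left or right, and turned with it; origin at the centre of its underside, x and y axes parallel to the backboard's. Its solid side that faces the middle of the board, 60 mm from its origin along y, is the one that the end of the book must touch
- radio: fixed black clock radio, 80 by 120 by 55 mm high, at the other end of the backboard (NOT the place for the book); origin on the table, 75 mm in front of the board, midway along the radio's width in y. The bottle and the paperback beyond the backboard are fixed too
- mug: white mug, radius 40 mm, 92 mm high, handle at its +y; origin under its centre; leave alone
- phone: black phone lying flat, 148 (x) by 72 by 9 mm; origin under its centre; leave alone
- remote: black remote control lying flat, 160 (x) by 45 (y) by 18 mm; origin under its centre; leave alone
- case: black spectacle case, 62 (x) by 160 (y) by 36 mm; origin under its centre; leave alone
- earbuds: white earbud case on top of the raised shelf, 50 by 60 by 24 mm; origin under its centre; leave alone
Mind the look-alikes: they are no part of the job. Several things have the shape of the shelf; the one meant has the colours described above.

How it is judged:
By the outcome, as a careful person would: the job done as asked, in the order asked, and still so for the second after the job is handed in, with the robot touching nothing.
It also fails if it takes over 58 s, if anything falls off the work surface, if the arm or the gripper's body presses on something with over 40 N, if the wrist force passes 120 N, or if a joint passes its speed limit or range.

## Working session

There is one attempt and no reset: what is moved stays moved. The work goes in short steps, Python scripts to look and compute and a shell command to move; the robot and the scene stay as the last step left them, time stands still between calls to the robot, and variables do not carry over. Pictures are saved under pics/ and viewed, at most 10 in all, crops included, and the job is handed in when it is done.

```bash
ls; mkdir -p pics; python3 - <<'E'
from cell import env
import cv2,numpy as np
o=env.get_obs();print(o['time_s'],o['tool_pos'],o['tool_rot'],env.grip_point_offset,o['grip_width'])
for n in ['top','scene']:
    c=env.read_camera(n);cv2.imwrite(f'pics/{n}0.png',c['frame'][:,:,::-1]);np.savez(f'{n}0.npz',**c)
    print(n,c['K'].tolist(),c['D'],c['rvec'],c['tvec'])
E
```

```text
pics
0.0 [ 0.24067294 -0.60320969  0.22146881] [-1.79891415e+02  7.93028364e-03  2.17591431e+01] 0.0187 0.08669965430333422
top [[457.4242180895111, 0.0, 275.90034508482177], [0.0, 457.4242180895111, 209.5556514862666], [0.0, 0.0, 1.0]] [-0.04761839  0.          0.          0.          0.        ] [ 2.20706114 -2.15264301  0.09676893] [-0.01384792  0.53636636  1.28810535]
scene [[445.14743044011635, 0.0, 271.94278409764314], [0.0, 445.14743044011635, 208.12195893283857], [0.0, 0.0, 1.0]] [-0.00397944  0.          0.          0.          0.        ] [ 1.39901931  2.18506617 -0.885432  ] [ 0.20846609 -0.2716313   1.63844993]
```

View pics/top0.png

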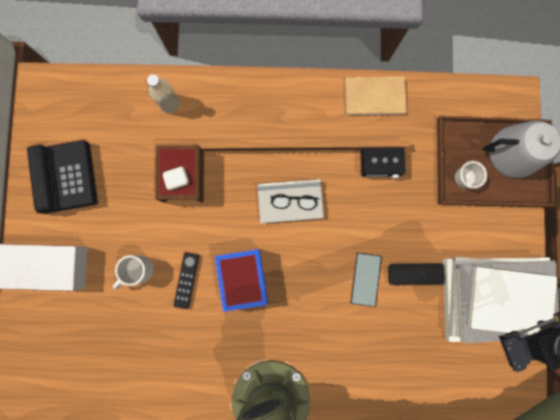

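View pics/scene0.png

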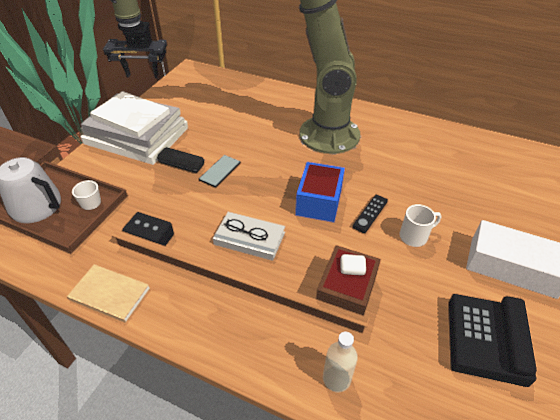

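The top view shows the book with glasses at (291,201), its dark spine stripe towards the board. The backboard line runs (203,150)–(362,150). The red-topped brown shelf with the earbuds is at (178,173) and the radio at (383,162).

Look-alikes:
- **Shelf:** the blue-rimmed box at (240,280) and the tray at (497,160). I choose the brown one with the dark red top at (178,173).
- **Book:** the paperback at (375,96) and the stack at (500,300). I choose the grey one with the glasses at (291,201).

Next I check a close crop and measure.

```bash
cat > h.py <<'E'
import numpy as np,cv2
def ray(c,uv,z):
    """pixels -> world points on the plane(s) z"""
    uv=np.asarray(uv,float).reshape(-1,1,2)
    n=cv2.undistortPoints(uv,c['K'],c['D'])[:,0]
    R=cv2.Rodrigues(c['rvec'])[0];o=-R.T@c['tvec'].ravel()
    d=np.c_[n,np.ones(len(n))]@R
    return o+d*((z-o[2])/d[:,2])[:,None]
def cloud(c):
    z=c['z_map'];h,w=z.shape
    v,u=np.mgrid[:h,:w]
    n=cv2.undistortPoints(np.stack([u,v],-1).reshape(-1,1,2).astype(float),c['K'],c['D'])[:,0]
    R=cv2.Rodrigues(c['rvec'])[0]
    P=(np.c_[n,np.ones(len(n))]*z.reshape(-1,1)-c['tvec'].ravel())@R
    P[z.ravel()==0]=np.nan
    return P.reshape(h,w,3)
E
python3 - <<'E'
from h import *
c=dict(np.load('top0.npz'));P=cloud(c);f=c['frame']
cv2.imwrite('pics/crop0.png',cv2.resize(f[130:300,140:420,::-1],None,fx=2.8,fy=2.8,interpolation=cv2.INTER_CUBIC))
print('table z',np.nanmedian(P[225:240,100:350,2]))
def rect(name,m,z):
    m=m.astype(np.uint8);n,l,s,_=cv2.connectedComponentsWithStats(m)
    k=1+np.argmax(s[1:,4]);cs,_=cv2.findContours((l==k).astype(np.uint8),0,1)
    q=ray(c,cs[0][:,0],z)[:,:2].astype(np.float32)
    r=cv2.minAreaRect(q);print(name,s[k].tolist(),r,cv2.boxPoints(r).round(4).tolist())
def roi(u0,u1,v0,v1):
    m=np.zeros(f.shape[:2],bool);m[v0:v1,u0:u1]=1;return m
Z=P[...,2]
rect('book',roi(245,340,168,235)&(Z>.015),.028)
rect('shelf',roi(140,206,130,215)&(Z>.075),.092)
rect('radio',roi(360,412,140,185)&(Z>.035),.055)
rect('board',roi(212,352,138,160)&(Z>.03),.049)
rect('bluebox',roi(205,275,240,320)&(Z>.04),.08)
for u in (220,260,300,340): print(u,[(v,P[v,u].round(3).tolist()) for v in range(146,156)])
E
```

```text
table z -0.00020288894742783323
book [257, 180, 66, 43, 2400] ((0.5630173683166504, -0.03887026011943817), (0.11009710282087326, 0.17976251244544983), 6.02277135848999) [[0.49880000948905945, 0.04470000043511391], [0.5177000164985657, -0.1340000033378601], [0.6272000074386597, -0.12250000238418579], [0.608299970626831, 0.056299999356269836]]
shelf [155, 145, 46, 55, 2434] ((0.627522349357605, 0.2707030177116394), (0.14973843097686768, 0.12351660430431366), 1.4795316457748413) [[0.5511000156402588, 0.3305000066757202], [0.5543000102043152, 0.2070000022649765], [0.7039999961853027, 0.21089999377727509], [0.7008000016212463, 0.3343999981880188]]
radio [360, 140, 50, 37, 1577] ((0.6884148716926575, -0.30590641498565674), (0.10365395247936249, 0.14082109928131104), 1.6906989812850952) [[0.6345000267028809, -0.2371000051498413], [0.638700008392334, -0.37779998779296875], [0.7422999739646912, -0.3747999966144562], [0.738099992275238, -0.23399999737739563]]
board [212, 138, 140, 11, 1293] ((0.7239140272140503, -0.012037158012390137), (0.02786904387176037, 0.39652854204177856), 2.054525375366
[... 1037 characters left out ...]
 0.0]), (154, [0.702, 0.05, -0.001]), (155, [0.699, 0.05, -0.003])]
300 [(146, [0.718, -0.065, 0.046]), (147, [0.717, -0.065, 0.04]), (148, [0.717, -0.066, 0.025]), (149, [0.716, -0.066, 0.015]), (150, [0.716, -0.067, 0.001]), (151, [0.715, -0.068, -0.004]), (152, [0.711, -0.067, -0.0]), (153, [0.708, -0.068, -0.001]), (154, [0.704, -0.067, 0.001]), (155, [0.703, -0.068, -0.005])]
340 [(146, [0.722, -0.179, 0.043]), (147, [0.721, -0.18, 0.036]), (148, [0.721, -0.182, 0.022]), (149, [0.721, -0.184, 0.01]), (150, [0.72, -0.186, -0.001]), (151, [0.717, -0.186, -0.003]), (152, [0.714, -0.185, 0.001]), (153, [0.711, -0.186, -0.002]), (154, [0.708, -0.186, -0.002]), (155, [0.706, -0.186, -0.004])]
```

View pics/crop0.png

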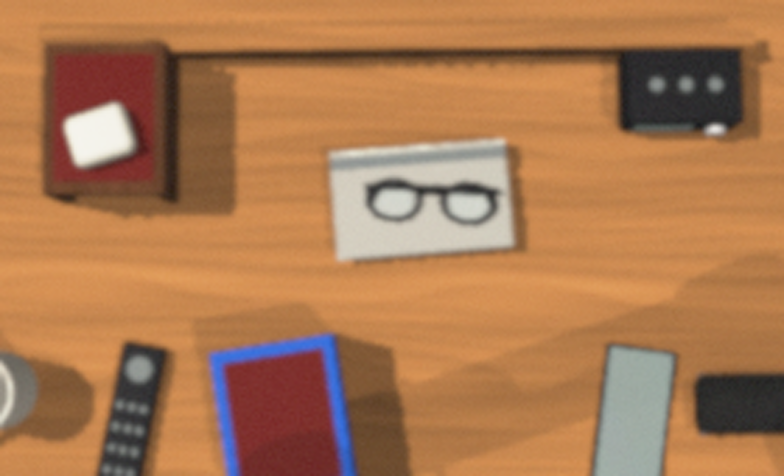

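The crop confirms both picks. The book with the glasses lies with its stripe towards the board, and the brown shelf with the red top is at the left end. The book's yaw is about 6° and the board's about 1.9°. I'll turn the tool to the board's yaw and travel to a point in front of the book.

```bash
python3 -m creep '{"translation":[[0,0,0],[0,0,0],[0,0,0],[0,0,0],[0,0,0]],"turn":[[0,0,0.022],[0,0,0.022],[0,0,0.022],[0,0,0.022],[0,0,0.022]],"grip":[1,1,1,1,1]}'
python3 -m creep '{"translation":[[0.2,-0.46,0],[0.2,-0.46,0],[0.2,-0.46,0],[0.2,-0.46,0],[0.2,-0.46,0]],"turn":[[0,0,0],[0,0,0],[0,0,0],[0,0,0],[0,0,0]],"grip":[1,1,1,1,1]}'
```

```text
time_s: 0.72
tool_pos: [0.2408, -0.6034, 0.2219]
tool_rot: [-179.9, 0.0, 1.8]
force: [0.8, 0.6, 0.0]
grip_width: 0.087
grasp_force: 0.0
time_s: 1.35
tool_pos: [0.3149, -0.4156, 0.2221]
tool_rot: [-180.0, 0.0, 2.0]
force: [-0.0, 0.4, 0.9]
grip_width: 0.0872
grasp_force: 0.0
```

```bash
python3 -m creep '{"translation":[[0.2,-0.46,0],[0.2,-0.46,0],[0.2,-0.46,0],[0.2,-0.46,0],[0.2,-0.46,0]],"turn":[[0,0,0],[0,0,0],[0,0,0],[0,0,0],[0,0,0]],"grip":[1,1,1,1,1]}'
python3 -m creep '{"translation":[[0.2,-0.46,0],[0.2,-0.46,0],[0.2,-0.46,0],[0.2,-0.46,0],[0.2,-0.46,0]],"turn":[[0,0,0],[0,0,0],[0,0,0],[0,0,0],[0,0,0]],"grip":[1,1,1,1,1]}'
```

```text
time_s: 1.98
tool_pos: [0.3884, -0.229, 0.2223]
tool_rot: [-180.0, 0.0, 2.0]
force: [-0.1, -0.1, -0.1]
grip_width: 0.087
grasp_force: 0.0
time_s: 2.6
tool_pos: [0.462, -0.0426, 0.2223]
tool_rot: [180.0, 0.0, 2.0]
force: [1.1, 0.4, 0.8]
grip_width: 0.0873
grasp_force: 0.0
```

The body must clear the blue box's corner at (0.424, 0.045), so I shift slightly and then descend.

```bash
python3 -m creep '{"translation":[[0.145,0.19,0.3],[0,0,0.6],[0,0,0.6],[0,0,0.6],[0,0,0.3]],"turn":[[0,0,0],[0,0,0],[0,0,0],[0,0,0],[0,0,0]],"grip":[1,1,1,1,1]}'
python3 -m creep '{"translation":[[0,0,0.15],[0,0,0.08],[0,0,0]],"turn":[[0,0,0],[0,0,0],[0,0,0]],"grip":[1,1,1]}'
```

```text
time_s: 3.22
tool_pos: [0.4717, -0.0583, 0.0276]
tool_rot: [-179.9, 0.2, 2.0]
force: [0.0, 0.1, 0.9]
grip_width: 0.0869
grasp_force: 0.0
time_s: 3.6
tool_pos: [0.4744, -0.0587, 0.0126]
tool_rot: [180.0, -0.0, 2.0]
force: [-0.7, -0.1, 0.2]
grip_width: 0.087
grasp_force: 0.0
```

```bash
python3 -m creep '{"translation":[[0.1,0,0],[0.1,0,0],[0.1,0,0],[0.12,0,0],[0.12,0,0]],"turn":[[0,0,0],[0,0,0],[0,0,0],[0,0,0],[0,0,0]],"grip":[1,1,1,1,1]}'
python3 -m creep '{"translation":[[0.14,0,0],[0.14,0,0],[0.14,0,0],[0.1,0,0],[0.06,0,0]],"turn":[[0,0,0],[0,0,0],[0,0,0],[0,0,0],[0,0,0]],"grip":[1,1,1,1,1]}'
cat > look.py <<'E'
import sys
from cell import env
from h import *
c=env.read_camera('top');f=c['frame'];P=cloud(c);Z=P[...,2]
cv2.imwrite(sys.argv[1],cv2.resize(f[130:300,140:420,::-1],None,fx=2.8,fy=2.8,interpolation=cv2.INTER_CUBIC))
g=cv2.cvtColor(f,cv2.COLOR_RGB2HSV)
m=((g[...,1]<70)&(g[...,2]>90)&(Z>.015)&(Z<.045)).astype(np.uint8);m[:, :203]=0;m[:,345:]=0;m[:150]=0;m[240:]=0
m=cv2.morphologyEx(m,cv2.MORPH_OPEN,np.ones((3,3)))
q=np.argwhere(m)[:,::-1].astype(np.float32)
k=cv2.convexHull(q);w=ray(c,k[:,0],.028)[:,:2].astype(np.float32)
r=cv2.minAreaRect(w);print(r,cv2.boxPoints(r).round(4).tolist())
gm=((g[...,2]<70)&(m*0+cv2.erode(cv2.fillConvexPoly(m*0,k.astype(int),1),np.ones((5,5)))>0))
print('glasses c',ray(c,np.argwhere(gm)[:,::-1],.036).mean(0))
E
python3 look.py pics/a1.png
```

```text
time_s: 4.22
tool_pos: [0.5173, -0.057, 0.0119]
tool_rot: [-180.0, 0.1, 2.0]
force: [-3.4, -0.4, 2.2]
grip_width: 0.0869
grasp_force: 1.5
time_s: 4.85
tool_pos: [0.564, -0.0555, 0.0121]
tool_rot: [-180.0, 0.0, 2.0]
force: [-2.3, -0.4, 0.9]
grip_width: 0.0869
grasp_force: 1.3
((0.6452879905700684, -0.02694389969110489), (0.06980185955762863, 0.14994557201862335), 1.4904354810714722) [[0.6083999872207642, 0.0471000000834465], [0.6122999787330627, -0.10279999673366547], [0.6820999979972839, -0.10100000351667404], [0.6782000064849854, 0.048900000751018524]]
glasses c [0.63722844 0.00539005 0.036     ]
```

View pics/a1.png

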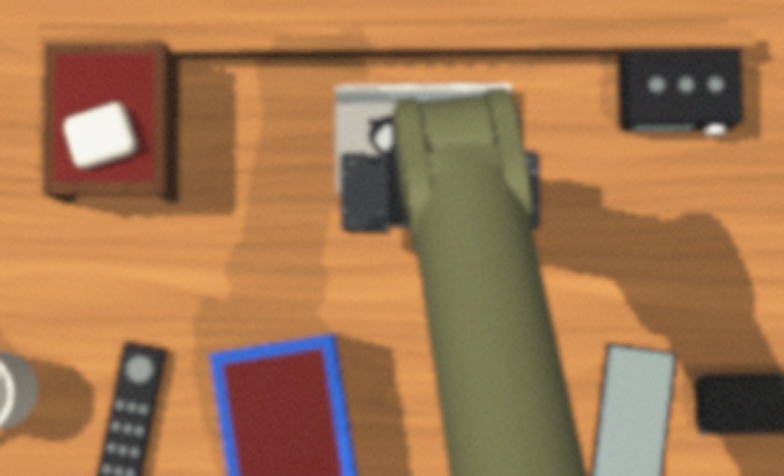

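The book is now square to the gripper. Its spine is at crop row 85 and the board face at row 55, and the glasses are still in place. I'll push 25 mm more, then back off and look.

```bash
python3 -m creep '{"translation":[[0.07,0,0],[0.08,0,0],[0.08,0,0],[0.06,0,0],[0.03,0,0]],"turn":[[0,0,0],[0,0,0],[0,0,0],[0,0,0],[0,0,0]],"grip":[1,1,1,1,1]}'
python3 -m creep '{"translation":[[-0.1,0,0],[-0.3,0,0],[-0.3,0.1,-0.2],[0,0.4,-0.4],[0,0.5,-0.3]],"turn":[[0,0,0],[0,0,0],[0,0,0],[0,0,0],[0,0,0]],"grip":[1,1,1,1,1]}'
python3 -m creep '{"translation":[[0,0.5,-0.2],[0,0.5,0],[0,0.3,0],[0,0,0],[0,0,0]],"turn":[[0,0,0.055],[0,0,0.055],[0,0,0.055],[0,0,0.055],[0,0,0.055]],"grip":[0.6,0.6,0.6,0.6,0.6]}'
python3 look.py pics/a2.png
```

```text
time_s: 5.52
tool_pos: [0.5894, -0.0547, 0.0122]
tool_rot: [180.0, 0.0, 2.0]
force: [-2.5, -1.3, 2.1]
grip_width: 0.0869
grasp_force: 1.3
time_s: 6.15
tool_pos: [0.5362, -0.1365, 0.0858]
tool_rot: [179.9, -0.1, 2.1]
force: [0.9, -0.8, 0.1]
grip_width: 0.0871
grasp_force: 0.0
time_s: 6.78
tool_pos: [0.5242, -0.2395, 0.1004]
tool_rot: [-180.0, -0.1, -47.9]
force: [0.7, 0.3, 0.0]
grip_width: 0.0534
grasp_force: 0.0
((0.6516993045806885, -0.03999835252761841), (0.11054041981697083, 0.17628271877765656), 1.6024919748306274) [[0.593999981880188, 0.04659999907016754], [0.5989000201225281, -0.12970000505447388], [0.7093999981880188, -0.1265999972820282], [0.7045000195503235, 0.04969999939203262]]
glasses c [ 0.65918498 -0.06048197  0.036     ]
```

The book is now at yaw 1.6–2°, spine about 5 mm from the board, with the glasses on it. Next I finish the turn and move to the −y end.

```bash
python3 -m creep '{"translation":[[0,0,0],[0,0,0],[0,0,0],[0,0,0],[0,0,0]],"turn":[[0,0,0.045],[0,0,0.045],[0,0,0.045],[0,0,0.044],[0,0,0.044]],"grip":[0.6,0.6,0.6,0.6,0.6]}'
python3 -m creep '{"translation":[[-0.2,-0.4,0],[-0.22,-0.43,0],[-0.22,-0.42,0],[-0.22,-0.42,0.1],[0,0,0.3]],"turn":[[0,0,0],[0,0,0],[0,0,0],[0,0,0],[0,0,0]],"grip":[0.6,0.6,0.6,0.6,0.6]}'
```

```text
time_s: 7.45
tool_pos: [0.5227, -0.2393, 0.0972]
tool_rot: [179.7, 0.2, -84.7]
force: [-0.4, -0.3, -1.3]
grip_width: 0.0521
grasp_force: 0.0
time_s: 8.07
tool_pos: [0.6538, -0.153, 0.0654]
tool_rot: [179.9, 0.1, -84.1]
force: [0.2, -0.2, -1.3]
grip_width: 0.0525
grasp_force: 0.0
```

```bash
python3 -m creep '{"translation":[[0.05,0,0.1],[0.05,0,0.2],[0,0,0.2],[0,0,0.15],[0,0,0]],"turn":[[0,0,0.011],[0,0,0.011],[0,0,0],[0,0,0],[0,0,0]],"grip":[0.6,0.6,0.6,0.6,0.6]}'
```

```text
time_s: 8.7
tool_pos: [0.6491, -0.165, 0.0115]
tool_rot: [179.5, 0.1, -88.5]
force: [-0.1, -0.2, -0.9]
grip_width: 0.052
grasp_force: 0.0
```

```bash
python3 -m creep '{"translation":[[-0.1,0,0],[-0.1,0,0],[-0.12,0,0],[-0.14,0,0],[-0.16,0,0]],"turn":[[0,0,0],[0,0,0],[0,0,0],[0,0,0],[0,0,0]],"grip":[0.6,0.6,0.6,0.6,0.6]}'
python3 -m creep '{"translation":[[-0.16,0,0],[-0.16,0,0],[-0.16,0,0],[-0.16,0,0],[-0.16,0,0]],"turn":[[0,0,0],[0,0,0],[0,0,0],[0,0,0],[0,0,0]],"grip":[0.6,0.6,0.6,0.6,0.6]}'
python3 look.py pics/a3.png
```

```text
time_s: 9.32
tool_pos: [0.6489, -0.1164, 0.0134]
tool_rot: [179.7, -0.0, -88.6]
force: [-0.6, -2.9, 0.0]
grip_width: 0.0523
grasp_force: 0.9
time_s: 9.95
tool_pos: [0.6474, -0.0519, 0.0134]
tool_rot: [179.7, -0.0, -88.6]
force: [-0.2, -1.8, -0.7]
grip_width: 0.0521
grasp_force: 0.8
((0.6499926447868347, 0.07861988246440887), (0.10771054774522781, 0.12418477982282639), 1.4392993450164795) [[0.5946000218391418, 0.13930000364780426], [0.5976999998092651, 0.015200000256299973], [0.7053999900817871, 0.017899999395012856], [0.7023000121116638, 0.1420000046491623]]
glasses c [0.65946231 0.07391558 0.036     ]
```

View pics/a3.png

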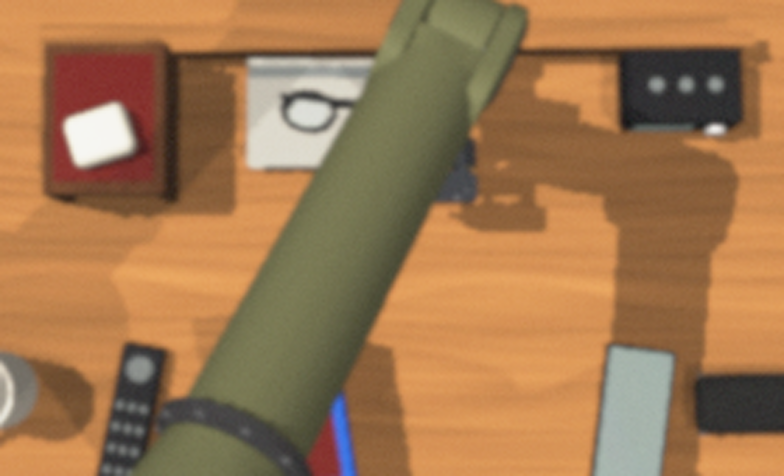

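The book's left end is at crop column 247 and the shelf side at 175, so about 68 mm remain. I'll push 60 mm and then creep to contact.

```bash
python3 -m creep '{"translation":[[-0.16,0,0],[-0.16,0,0],[-0.16,0,0],[-0.14,0,0],[-0.1,0,0]],"turn":[[0,0,0],[0,0,0],[0,0,0],[0,0,0],[0,0,0]],"grip":[0.6,0.6,0.6,0.6,0.6]}'
python3 -m creep '{"translation":[[-0.04,0,0],[-0.03,0,0],[-0.03,0,0]],"turn":[[0,0,0],[0,0,0],[0,0,0]],"grip":[0.6,0.6,0.6]}'
```

```text
time_s: 10.62
tool_pos: [0.6458, 0.0058, 0.0132]
tool_rot: [179.7, 0.0, -88.6]
force: [-0.6, -2.4, 0.1]
grip_width: 0.0524
grasp_force: 1.1
time_s: 11.0
tool_pos: [0.6454, 0.0129, 0.013]
tool_rot: [179.7, 0.1, -88.6]
force: [0.0, -2.2, 0.3]
grip_width: 0.0521
grasp_force: 1.2
```

```bash
for i in 1 2; do :; done; python3 -m creep '{"translation":[[-0.025,0,0],[-0.025,0,0],[0,0,0]],"turn":[[0,0,0],[0,0,0],[0,0,0]],"grip":[0.6,0.6,0.6]}'; python3 -c "
from cell import env; print(env.get_obs()['force'])"
python3 -m creep '{"translation":[[-0.025,0,0],[-0.025,0,0],[0,0,0]],"turn":[[0,0,0],[0,0,0],[0,0,0]],"grip":[0.6,0.6,0.6]}'
```

```text
time_s: 11.38
tool_pos: [0.6455, 0.0178, 0.013]
tool_rot: [179.7, 0.1, -88.6]
force: [0.8, -2.1, 1.5]
grip_width: 0.052
grasp_force: 1.0
[ 0.81830408 -2.05336707  1.53018031]
time_s: 11.75
tool_pos: [0.6453, 0.0219, 0.0129]
tool_rot: [179.7, 0.1, -88.6]
force: [0.5, -0.9, 1.7]
grip_width: 0.0524
grasp_force: 0.9
```

```bash
python3 -m creep '{"translation":[[-0.02,0,0],[-0.02,0,0]],"turn":[[0,0,0],[0,0,0]],"grip":[0.6,0.6]}'; python3 look.py pics/a4.png
```

```text
time_s: 12.0
tool_pos: [0.6453, 0.022, 0.013]
tool_rot: [179.7, -0.2, -88.6]
force: [1.4, -8.8, -1.4]
grip_width: 0.0522
grasp_force: 4.1
((0.6477553844451904, 0.1680155098438263), (0.10774974524974823, 0.08935020118951797), 1.3916455507278442) [[0.5928000211715698, 0.21140000224113464], [0.5950000286102295, 0.12200000137090683], [0.7027000188827515, 0.12470000237226486], [0.7005000114440918, 0.21400000154972076]]
glasses c [0.65968891 0.16474281 0.036     ]
```

View pics/a4.png

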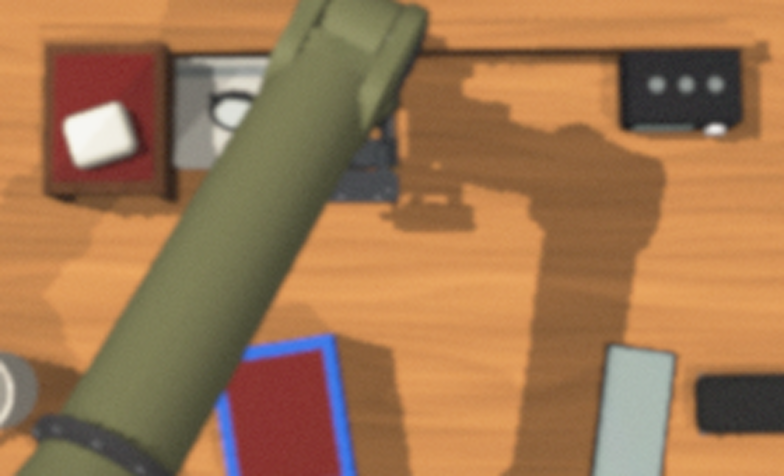

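There is contact with the shelf: 8.8 N with no motion, and the book's end meets the shelf side at crop column 175. I'll back off, turn the tool back and go to the front face.

```bash
python3 -m creep '{"translation":[[0.1,0,0],[0.3,0,0],[0.2,0,-0.3],[0,0,-0.5],[0,0,-0.4]],"turn":[[0,0,0],[0,0,0],[0,0,0],[0,0,-0.04],[0,0,-0.05]],"grip":[0.6,0.6,0.8,0.8,0.8]}'
python3 -m creep '{"translation":[[0,0,0],[0,0,0],[0,0,0],[0,0,0],[0,0,0]],"turn":[[0,0,-0.05],[0,0,-0.05],[0,0,-0.05],[0,0,-0.05],[0,0,-0.05]],"grip":[0.8,0.8,0.8,0.8,0.8]}'
python3 -m creep '{"translation":[[0,0,0],[0,0,0],[0,0,0],[0,0,0],[0,0,0]],"turn":[[0,0,-0.05],[0,0,-0.05],[0,0,-0.05],[0,0,-0.013],[0,0,0]],"grip":[0.8,0.8,0.8,0.8,0.8]}'
```

```text
time_s: 12.68
tool_pos: [0.6475, -0.0238, 0.1119]
tool_rot: [179.8, 0.2, -72.2]
force: [0.1, 0.4, 0.5]
grip_width: 0.068
grasp_force: 0.0
time_s: 13.3
tool_pos: [0.6473, -0.0233, 0.1108]
tool_rot: [180.0, 0.3, -27.1]
force: [-0.2, -1.0, 0.4]
grip_width: 0.07
grasp_force: 0.0
time_s: 13.92
tool_pos: [0.6472, -0.0235, 0.1098]
tool_rot: [-179.9, 0.3, 1.8]
force: [0.4, -0.1, -0.2]
grip_width: 0.0694
grasp_force: 0.0
```

```bash
python3 look.py pics/a5.png
```

```text
((0.6483269333839417, 0.1461365520954132), (0.10774893313646317, 0.13308154046535492), 1.4272149801254272) [[0.5928000211715698, 0.21130000054836273], [0.5960999727249146, 0.07829999923706055], [0.7038000226020813, 0.08100000023841858], [0.7005000114440918, 0.21400000154972076]]
glasses c [0.65823388 0.15214498 0.036     ]
```

```bash
python3 -m creep '{"translation":[[-0.4,0,0],[-0.4,-0.3,0],[-0.36,-0.4,0],[0,-0.4,0],[0,-0.35,0.1]],"turn":[[0,0,0],[0,0,0],[0,0,0],[0,0,0],[0,0,0]],"grip":[0.8,0.8,0.8,0.8,0.8]}'
python3 -m creep '{"translation":[[0,0,0.3],[0,0,0.4],[0,0,0.3],[0,0,0.11],[0,0,0]],"turn":[[0,0,0],[0,0,0],[0,0,0],[0,0,0],[0,0,0]],"grip":[0.8,0.8,0.8,0.8,0.8]}'
```

```text
time_s: 14.6
tool_pos: [0.5503, 0.091, 0.1024]
tool_rot: [-179.8, 0.3, 1.9]
force: [-0.2, 0.3, 0.7]
grip_width: 0.0693
grasp_force: 0.0
time_s: 15.22
tool_pos: [0.5496, 0.0893, 0.0128]
tool_rot: [-180.0, 0.4, 1.9]
force: [1.0, -0.1, 0.5]
grip_width: 0.0695
grasp_force: 0.0
```

```bash
python3 -m creep '{"translation":[[0.12,0,0],[0.12,0,0],[0.1,0,0],[0.06,0,0],[0.04,0,0]],"turn":[[0,0,0],[0,0,0],[0,0,0],[0,0,0],[0,0,0]],"grip":[0.8,0.8,0.8,0.8,0.8]}'
python3 -m creep '{"translation":[[0.03,0,0],[0.02,0,0],[0,0,0]],"turn":[[0,0,0],[0,0,0],[0,0,0]],"grip":[0.8,0.8,0.8]}'
```

```text
time_s: 15.85
tool_pos: [0.5851, 0.0905, 0.0126]
tool_rot: [-179.9, 0.4, 1.9]
force: [-0.8, 0.5, 0.4]
grip_width: 0.0698
grasp_force: 0.0
time_s: 16.23
tool_pos: [0.5883, 0.0906, 0.0123]
tool_rot: [-179.9, 0.4, 2.0]
force: [-1.8, -0.3, 0.5]
grip_width: 0.0694
grasp_force: 1.0
```

```bash
python3 -m creep '{"translation":[[0.02,0,0],[0.02,0,0],[0,0,0]],"turn":[[0,0,0],[0,0,0],[0,0,0]],"grip":[0.8,0.8,0.8]}'
python3 -m creep '{"translation":[[0.02,0,0],[0.02,0,0],[0,0,0]],"turn":[[0,0,0],[0,0,0],[0,0,0]],"grip":[0.8,0.8,0.8]}'
```

```text
time_s: 16.6
tool_pos: [0.5921, 0.0909, 0.0124]
tool_rot: [-179.9, 0.3, 2.0]
force: [-1.7, -0.6, 0.0]
grip_width: 0.0695
grasp_force: 0.7
time_s: 16.98
tool_pos: [0.5928, 0.091, 0.0123]
tool_rot: [-179.9, 0.7, 2.0]
force: [-8.0, -0.9, 5.9]
grip_width: 0.0697
grasp_force: 4.4
```

The spine is now in contact with the board (8 N, no motion). I'll press a little more, retreat and inspect.

```bash
python3 -m creep '{"translation":[[0.02,0,0],[0.01,0,0],[0,0,0]],"turn":[[0,0,0],[0,0,0],[0,0,0]],"grip":[0.8,0.8,0.8]}'
python3 -m creep '{"translation":[[-0.1,0,0],[-0.3,0,0],[-0.2,0,-0.3],[0,0.4,-0.4],[0,0.5,-0.3]],"turn":[[0,0,0],[0,0,0],[0,0,0],[0,0,0],[0,0,0]],"grip":[0.8,0.8,0.8,0.8,0.8]}'
python3 -m creep '{"translation":[[0,0.5,-0.2],[0,0.5,0],[0,0.5,0],[0,0.5,0],[0,0.4,0]],"turn":[[0,0,0],[0,0,0],[0,0,0],[0,0,0],[0,0,0]],"grip":[0.8,0.8,0.8,0.8,0.8]}'
python3 look.py pics/a6.png
python3 - <<'E'
from cell import env
from h import *
c=env.read_camera('top');s=env.read_camera('scene')
t=c['frame'][138:182,190:290,::-1]
f=s['frame'][210:330,200:400,::-1]
a=cv2.resize(t,(790,348),interpolation=cv2.INTER_CUBIC);b=cv2.resize(f,(400,240),interpolation=cv2.INTER_CUBIC)
o=np.zeros((598,790,3),np.uint8);o[:348]=a;o[355:595,:400]=b;cv2.imwrite('pics/a7.png',o)
E
```

```text
time_s: 17.35
tool_pos: [0.5928, 0.091, 0.0122]
tool_rot: [-179.9, 1.0, 2.0]
force: [-14.5, -1.0, 11.4]
grip_width: 0.0702
grasp_force: 7.5
time_s: 17.98
tool_pos: [0.5543, 0.0181, 0.0946]
tool_rot: [-179.9, 0.1, 2.1]
force: [0.4, -0.5, -0.4]
grip_width: 0.0695
grasp_force: 0.0
time_s: 18.6
tool_pos: [0.5604, -0.1766, 0.1092]
tool_rot: [-180.0, 0.2, 1.9]
force: [0.5, 1.2, 0.9]
grip_width: 0.0699
grasp_force: 0.0
((0.6532247066497803, 0.12488500773906708), (0.10490705817937851, 0.17651908099651337), 1.4313558340072632) [[0.5985999703407288, 0.2117999941110611], [0.6029999852180481, 0.03530000150203705], [0.7078999876976013, 0.03799999877810478], [0.703499972820282, 0.21439999341964722]]
glasses c [0.66015591 0.0865395  0.036     ]
```

View pics/a7.png

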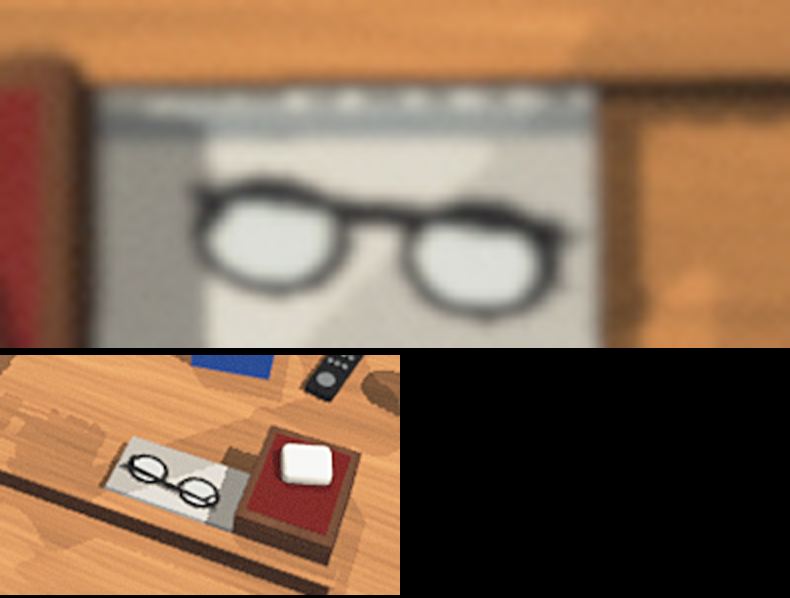

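The top crop shows the spine along the board (row ~85) and the book's left end at the shelf side (column ~90), with the glasses on top. The front push could have loosened the end contact slightly, so I'll nudge the end once more with shut fingers.

```bash
python3 -m creep '{"translation":[[0.3,-0.4,0],[0.3,-0.4,0],[0.35,-0.4,0],[0.3,-0.4,0],[0,-0.32,0]],"turn":[[0,0,0],[0,0,0],[0,0,0],[0,0,0],[0,0,0]],"grip":[0,0,0,0,0]}'
python3 -m creep '{"translation":[[0,0,0.3],[0,0,0.4],[0,0,0.3],[0,0,0.2],[0,0,0]],"turn":[[0,0,0],[0,0,0],[0,0,0],[0,0,0],[0,0,0]],"grip":[0,0,0,0,0]}'
```

```text
time_s: 19.38
tool_pos: [0.6559, -0.0129, 0.1078]
tool_rot: [-179.9, 0.2, 2.2]
force: [0.2, -0.9, 0.4]
grip_width: 0.028
grasp_force: 0.0
time_s: 20.0
tool_pos: [0.6528, -0.0163, 0.011]
tool_rot: [-179.9, 0.4, 2.0]
force: [0.4, 0.6, 0.8]
grip_width: 0.0002
grasp_force: 0.0
```

```bash
python3 -m creep '{"translation":[[0,-0.1,0],[0,-0.1,0],[0,-0.08,0],[0,-0.06,0],[0,-0.03,0]],"turn":[[0,0,0],[0,0,0],[0,0,0],[0,0,0],[0,0,0]],"grip":[0,0,0,0,0]}'
```

```text
time_s: 20.62
tool_pos: [0.6524, 0.0127, 0.0122]
tool_rot: [-179.9, 0.3, 2.0]
force: [-1.3, 0.3, 0.8]
grip_width: 0.0005
grasp_force: 0.0
```

```bash
python3 -m creep '{"translation":[[0,-0.025,0],[0,-0.025,0],[0,0,0]],"turn":[[0,0,0],[0,0,0],[0,0,0]],"grip":[0,0,0]}'
python3 -m creep '{"translation":[[0,-0.02,0],[0,-0.02,0],[0,0,0]],"turn":[[0,0,0],[0,0,0],[0,0,0]],"grip":[0,0,0]}'
```

```text
time_s: 21.0
tool_pos: [0.6522, 0.0162, 0.0121]
tool_rot: [-179.9, 0.3, 2.0]
force: [0.6, -0.1, 0.1]
grip_width: 0.0002
grasp_force: 0.0
time_s: 21.38
tool_pos: [0.6521, 0.0195, 0.0121]
tool_rot: [-179.9, 0.3, 2.0]
force: [-0.5, -0.2, -0.4]
grip_width: 0.0004
grasp_force: 0.0
```

```bash
python3 -m creep '{"translation":[[0,-0.02,0],[0,-0.02,0],[0,0,0]],"turn":[[0,0,0],[0,0,0],[0,0,0]],"grip":[0,0,0]}'
python3 -m creep '{"translation":[[0,-0.015,0],[0,-0.015,0],[0,0,0]],"turn":[[0,0,0],[0,0,0],[0,0,0]],"grip":[0,0,0]}'
```

```text
time_s: 21.75
tool_pos: [0.652, 0.0228, 0.0121]
tool_rot: [-179.9, 0.3, 2.0]
force: [0.2, 0.0, -0.3]
grip_width: 0.0005
grasp_force: 0.0
time_s: 22.12
tool_pos: [0.6519, 0.0245, 0.0121]
tool_rot: [-180.0, 0.3, 1.9]
force: [0.1, -1.1, 0.2]
grip_width: 0.0006
grasp_force: 0.5
```

```bash
python3 -m creep '{"translation":[[0,-0.015,0],[0,-0.015,0],[0,0,0]],"turn":[[0,0,0],[0,0,0],[0,0,0]],"grip":[0,0,0]}'
python3 -m creep '{"translation":[[0,-0.01,0],[0,-0.01,0],[0,0,0]],"turn":[[0,0,0],[0,0,0],[0,0,0]],"grip":[0,0,0]}'
```

```text
time_s: 22.5
tool_pos: [0.6519, 0.0246, 0.0121]
tool_rot: [179.9, 0.3, 1.9]
force: [0.4, -6.3, -1.6]
grip_width: 0.0005
grasp_force: 2.8
time_s: 22.88
tool_pos: [0.6519, 0.0245, 0.0122]
tool_rot: [179.8, 0.3, 1.8]
force: [1.1, -7.2, -1.6]
grip_width: 0.0006
grasp_force: 3.9
```

The book doesn't move under 7 N, so the end was already against the shelf. I'll retreat straight back and lift clear, then check once more.

```bash
python3 -m creep '{"translation":[[0,0.1,0],[0,0.3,0],[0,0.3,-0.3],[0,0.4,-0.4],[0,0.4,-0.4]],"turn":[[0,0,0],[0,0,0],[0,0,0],[0,0,0],[0,0,0]],"grip":[0,0,0,0,0]}'
python3 -m creep '{"translation":[[0,0.4,-0.2],[0,0.3,0],[0,0,0],[0,0,0]],"turn":[[0,0,0],[0,0,0],[0,0,0],[0,0,0]],"grip":[0,0,0,0]}'
python3 look.py pics/a8.png
```

```text
time_s: 23.5
tool_pos: [0.6565, -0.0905, 0.1009]
tool_rot: [-179.8, 0.3, 2.0]
force: [0.6, 0.4, -0.5]
grip_width: -0.0
grasp_force: 0.0
time_s: 24.0
tool_pos: [0.6586, -0.1448, 0.1154]
tool_rot: [-179.8, 0.4, 2.1]
force: [0.3, 0.5, -0.6]
grip_width: 0.0005
grasp_force: 0.0
((0.6532247066497803, 0.12488500773906708), (0.10490705817937851, 0.17651908099651337), 1.4313558340072632) [[0.5985999703407288, 0.2117999941110611], [0.6029999852180481, 0.03530000150203705], [0.7078999876976013, 0.03799999877810478], [0.703499972820282, 0.21439999341964722]]
glasses c [0.66142216 0.110423   0.036     ]
```

View pics/a8.png

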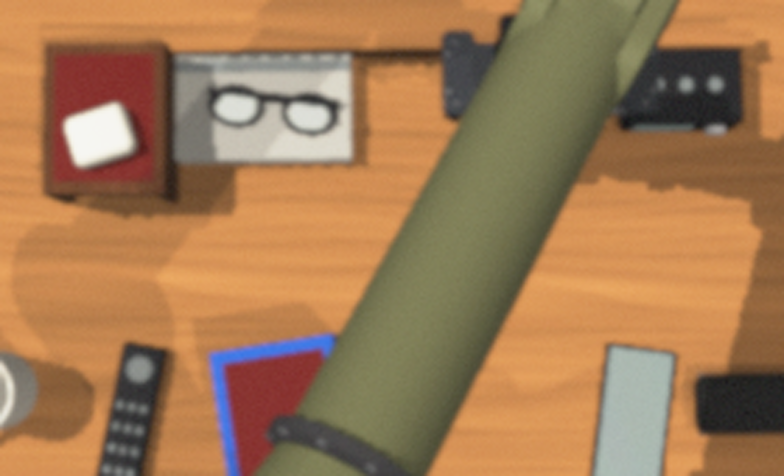

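The book sits in the corner, from (175,55) to (353,162), flush with the board and the shelf. The glasses are on it, the other things are undisturbed and the gripper is clear.

```bash
python3 -c "
from cell import env; print(env.sign_off())"
```

```text
the job is handed in; nothing more can be done
None
```

I pushed the book into the corner, spine flush along the backboard and end against the shelf, with the glasses still on top and nothing else moved, and handed the job in after about 24 s; the hand-in returned no verdict.

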